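Stand the handpiece in its bench holder and lock the clamp screw

TASK

Take the chrome handpiece out of its leaning cradle and stand it upright in the holder's cup, tail down and chuck up, lowering it gently to the bottom rather than dropping it, and let go. Then take the T-handle hex key from its wooden stand, seat it fully home in the recessed socket of the brass clamp screw beside the cup, and only then turn the screw clockwise (seen from above) until it stops. Leave the handpiece standing in the cup and the key standing in the screw, both let go, and leave the other things on the bench where they are.

Things in the scene. Friction and masses are not known exactly. Their poses are not given: they have to be found in the camera images.
- handpiece: Loose chrome handpiece, 150 mm long, 0.2 kg: round body 26 mm in diameter up to 108 mm from the tail, tapering to an 18 mm chuck and 13 mm nose; three black bands near the tail. Origin: centre of the tail's flat end; z along the axis, tail to chuck; round, so x and y are arbitrary. Starts in the cradle, chuck up, leaning 45 degrees; sides free for fingers 65 to 108 mm from the tail.
- cradle: Fixed steel cradle; origin under the centre of its 90 mm round foot. Its trough leans 45 degrees from vertical to its own +x; the handpiece's tail starts at x -47, z 75 mm here. Under the handpiece a 16 mm wide bar (0 to 105 mm from the tail), cheeks 36.4 mm wide overall (10 to 50 mm), a stop at the tail; open above, so it lifts straight up. Side arm to y -66 mm, below z 72 mm.
- cup_floor (a point): Centre of the inner floor of the holder's aluminium cup, 17 mm above the bench, z up. Cup 31 mm inside, 41 mm outside, rim 54 mm above this floor; the top 6 mm flares to 39 mm inside, 49 mm outside. The holder is a fixed blue plate 80 x 150 x 12 mm; cup and clamp screw stand 85 mm apart along its long side.
- socket_floor (a point): Centre of the floor of the hex recess in the brass clamp screw, 36 mm above the bench, z up; the frame turns with the screw. Recess 18 mm deep (mouth 54 mm above the bench), 15.25 mm across flats, flats facing along x and every 60 degrees from it. Head about 31 mm across, a red dot on top over the +x flat.
- clamp_screw (a joint): Clamp screw angle in rad: grows as it turns clockwise seen from above, from about 0 to 0.2 at the start to the hard stop at 1.0. Stays where it is left; takes about 0.04 N m to turn.
- hex_key: Loose T-handle hex key, 0.12 kg: steel hex shaft 14 mm across flats, the last 4 mm tapering to 11 mm diameter; orange bar handle 80 x 14 x 16 mm (long, wide, high) on top. Origin: centre of the tip's end; z up the shaft; bar along x, its centre at z 135 mm. Flats face along x and every 60 degrees. About 0.18 rad of free turning either way in the socket. Starts upright in its stand.
- key_stand: Fixed wooden block 70 x 70 x 50 mm with a round upright hole 18.5 mm in diameter and 42 mm deep in its middle, holding the key. Origin: centre of the underside.
- polish_wheel: Loose red rubber polishing wheel lying flat, 60 mm in diameter, 12 mm thick; origin at the centre of its underside. Leave alone.
- solder_block: Loose white ceramic soldering block 75 x 100 x 25 mm; origin at the centre of its underside. Leave alone.
- third_hand: Loose round steel third-hand base, 68 mm in diameter, 42 mm high with its stud; origin at the centre of its underside. Leave alone.
- stretcher_handle: Loose bronze ring stretcher handle lying flat, 175 mm long along its x, at most 26 mm wide and 20 mm high; origin under its middle. Leave alone.
Mind the look-alikes: they are no part of the job. Of the things that look like the hex_key, the smallest one is meant.

How it is judged:
On the way, in this order (a step that is already met when the one before it is completed fails the run):
1. the handpiece stands upright, tail down, on the floor of the cup and is let go (horizontal distance between handpiece and cup_floor below 0.008 m and z of handpiece in the frame of cup_floor between -0.004 and 0.005 m and angle between handpiece's own z axis and vertical below 0.16 rad and contact force between the fingers and handpiece below 0.1 N), for 0.2 s.
2. the hex key is fully home in the clamp screw's socket, the screw not yet turned (horizontal distance between hex_key and socket_floor below 0.005 m and z of hex_key in the frame of socket_floor between -0.004 and 0.005 m and angle between the z axis of hex_key and the z axis of socket_floor, either way round below 0.13 rad and value of joint clamp_screw below 0.45 rad), for 0.2 s.
3. the screw is turned clockwise to its stop with the key fully home (horizontal distance between hex_key and socket_floor below 0.005 m and z of hex_key in the frame of socket_floor between -0.004 and 0.005 m and angle between the z axis of hex_key and the z axis of socket_floor, either way round below 0.13 rad and value of joint clamp_screw above 0.88 rad), for 0.1 s.
At the end, for the whole second after the job is handed in: Handpiece tail down in the cup: tail within 8 mm of its centre, 5 mm of its floor, 0.16 rad of vertical. Hex key in the clamp screw: tip within 5 mm of the socket centre and floor, 0.13 rad of its axis. Clamp screw above 0.88 rad. Both let go and at rest (all of step 1 and all of step 3 and contact force between the fingers and hex_key below 0.1 N and linear speed of each of handpiece, hex_key below 0.03 m/s); the robot touches nothing.
It fails at once if the handpiece is dropped (let go and faster than 0.5 m/s) (contact force between the fingers and handpiece below 0.1 N and linear speed of handpiece above 0.5 m/s).
It fails at once if the clamp screw is turned past half way (0.5 rad) while the key is not fully home (value of joint clamp_screw above 0.5 rad and not (horizontal distance between hex_key and socket_floor below 0.005 m and z of hex_key in the frame of socket_floor between -0.004 and 0.005 m)).
It fails at once if the polishing wheel, soldering block, third-hand base or ring stretcher handle is moved more than 25 mm (distance of any of polish_wheel, solder_block, third_hand, stretcher_handle from where it was at the start of the episode above 0.025 m).
It also fails if it takes over 61 s, if anything falls off the work surface, if the arm or the gripper's body presses on something with over 40 N, if the wrist force passes 120 N, or if a joint passes its speed limit or range.

ROBOT

A 7-joint arm with a two-finger parallel gripper is mounted at the origin on the work surface. World frame = base frame: x ahead of the robot, y to its left, z up, the work surface at z = 0. Lengths are in m, angles in rad, forces in N, time in s.
With the tool pointing down it reaches from about 0.425 to 1.025 m from the base axis. Payload 9.4 kg.
Tool frame: the origin (TCP) lies on the mounting face of the last link; the fingertips stand 186 mm ahead of it and the grasp point (between the pads) lies 167 mm ahead of it; z points along the fingers, y is the line along which they close (so a half turn about z gives the same grasp; the last joint's range is limited). The gripper opens to 93 mm and grips with 3 to 60 N. Pads are 15 mm wide; open, the fingers measure 128 mm over their backs; the gripper's body (75 mm by 188 mm) begins 65 mm behind the grasp point.
Start: joints at [1.207, 0.599, -0.003, 1.599, 0.002, 0.943, -0.08], TCP at [0.205, -0.695, 0.405] pointing down, gripper open.
Joint ranges: [-2.57, 2.57], [-0.35, 1.97], [-1.29, 1.29], [0.11, 2.56], [-1.05, 4.19], [0.11, 1.86], [-2.63, 2.63]. Speed limits (rad/s): [2.22, 2.22, 3.01, 3.01, 3.14, 3.14, 3.14].

INTERFACE

Orientations are given as a rotation vector (axis times angle).
In Python, from bench import ctrl, eyes, job gives the robot as it stands. The module is installed in compiled form; this text tells all that it offers.
- The arm moves only by the shell command python3 -m pendant 'ROWS' [FORCE]. ROWS is JSON, a list of rows, each a list of 5 numbers: the closure, from -1 (fully open) to 1 (shut), then the shift along the tool's x, y, z normalised to -1 to 1, where 1 is 250 mm, then the turn about the tool's z normalised to -1 to 1, where 1 is pi/2 rad. A call has 1 to 10 rows; each row is the pose to reach, as a shift and turn from the pose commanded when the call began, along the tool's axes at that moment; what a row does not reach only later rows make up. A row lasts 1/10 s, in which the tool goes at most 50 mm and 8.59 degrees, less where a joint would pass 70% of its speed; a pose out of reach is approached as far as the arm can. A call with a number of a shift or a turn outside -1 to 1 is refused whole. A call with a gripper value outside its range is refused whole. The fingers move at their own pace and stop on an object; FORCE is the grip in N (left out, the last holds). Time passes only in rows, so rows that repeat a pose let the fingers close. It gives the time, the measured TCP pose, the force, the opening and the grip force at its end, in the units of the state.
- ctrl.state(): the state, without advancing time (a new reading comes with each control period).
- eyes.grab_frame(name): name is "scene" or "top" or "wrist"; returns a dict with "pixels" (420x560x3 uint8, blue, green, red), "camera_matrix" (3x3 intrinsics, pixels), "xyz" and "orientation" of the camera in the world. Camera axes: x right, y down, z forward; pixel columns grow to the right and rows downward; lengths in m; the calibration is good to about 2 mm. A picture is of the moment at which its call begins. There is no depth.
- job.hand_in(): hands the job in; it is judged then, once.
The state is a dict: "t": time; "joints": joint angles; "qvel": joint speeds; "joint_efforts": joint torques, N m; "ee_pos": TCP position; "eef_rot": TCP orientation; "ft_force": force on the tool from outside, world axes, zero at the start; "moment": the same for the moment, N m; "grip_width": opening from 0.0 (shut) to 1.0 (fully open); "grip_force": force on a finger pad.
Only numpy, scipy, OpenCV 4.12 (cv2) and the standard library are available. Lean on these libraries where they do the work, as an engineer would, in place of code of your own. Each camera call takes 0.05 s, during which the arm holds its last target. There are 200 camera calls.

## Working session

There is one attempt and no reset: what is moved stays moved. The work goes in short steps, Python scripts to look and compute and a shell command to move; the robot and the scene stay as the last step left them, time stands still between calls to the robot, and variables do not carry over. Pictures are saved under pics/ and viewed, at most 10 in all, crops included, and the job is handed in when it is done.

```bash
mkdir -p pics
cat > h.py <<'E'
from bench import ctrl, eyes, job
import numpy as np, cv2
from scipy.spatial.transform import Rotation as R
def cam(f):
    K=np.array(f["camera_matrix"]);t=np.array(f["xyz"]);o=np.array(f["orientation"])
    M=o if o.shape==(3,3) else R.from_rotvec(o).as_matrix()
    return K,t,M
def unproj(f,u,v,z):
    K,t,M=cam(f);d=M@np.linalg.solve(K,[u,v,1.]);return t+d*(z-t[2])/d[2]
def proj(f,p):
    K,t,M=cam(f);q=K@(M.T@(np.array(p)-t));return q[:2]/q[2]
E
python3 - <<'E'
from h import *
import pickle
F={n:eyes.grab_frame(n) for n in("scene","top")}
pickle.dump(F,open("f0.pkl","wb"))
for n,f in F.items():
    cv2.imwrite(f"pics/{n}0.png",f["pixels"]);print(n,f["xyz"],f["orientation"],f["camera_matrix"])
s=ctrl.state();print(s["t"],s["ee_pos"],s["eef_rot"],s["ft_force"],s["grip_width"])
E
```

```text
scene [1.00521891 0.32939948 0.79192921] [-1.21019403 -2.45096843  0.81531553] [[391.1607302    0.         283.50371749]
 [  0.         391.1607302  217.84112869]
 [  0.           0.           1.        ]]
top [0.46488651 0.00611463 0.86566041] [-2.20312472  2.15057458 -0.15224896] [[396.5238693    0.         281.03667488]
 [  0.         396.5238693  206.01355591]
 [  0.           0.           1.        ]]
0.1 [ 0.20507027 -0.69523183  0.40395317] [-3.10801818e+00 -4.48914156e-01  4.61463250e-04] [0.96141306 0.56155437 0.19896714] 0.9981690760086869
```

View pics/top0.png

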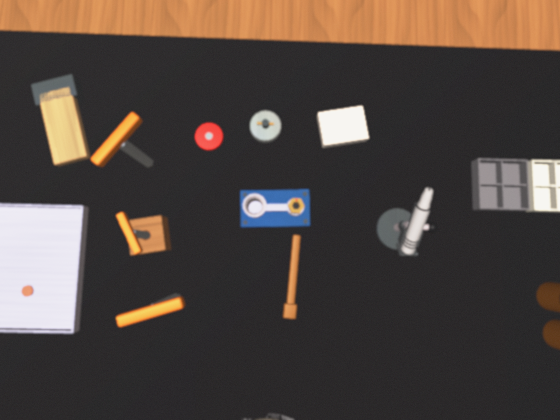

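View pics/scene0.png

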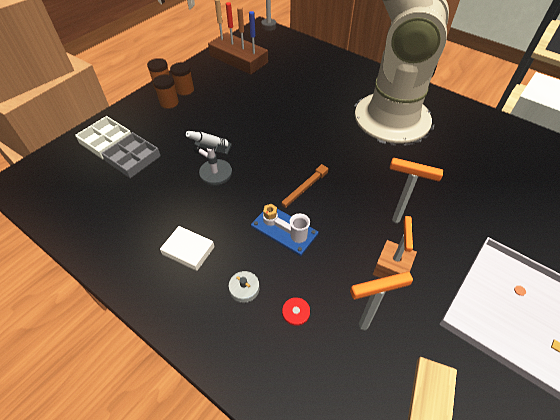

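Run:
```python
from h import *
import pickle
F=pickle.load(open("f0.pkl","rb"));T=F["top"]["pixels"];S=F["scene"]["pixels"]
def c(I,x,y,w,h,s): return cv2.resize(I[y:y+h,x:x+w],None,fx=s,fy=s,interpolation=cv2.INTER_CUBIC)
A=c(T,375,175,80,90,4);B=c(T,235,180,80,60,4);C=c(T,85,100,110,235,2)
D=c(S,165,120,90,65,3)
I=np.zeros((600,800,3),np.uint8)
I[:360,:320]=A;I[:240,320:640]=B;I[360:555,:270]=D;I[:470,640:]=C[:, :160] if 0 else C[:470,:160]
E=c(S,345,150,110,185,1.8)[:340,:198];I[250:250+E.shape[0],330:330+E.shape[1]]=E
cv2.imwrite("pics/crop.png",I)
f=F["top"]
for n,u,v,z in [("cup",255,205,.071),("screw",296,206,.054),("key",128,233,.151),("standc",150,235,.05),("bigkey",116,139,.2),("key3",150,311,.2),("hp tail",408,250,.075),("nose",429,190,.181),("foot",396,228,0)]: print(n,unproj(f,u,v,z).round(4),proj(F["scene"],unproj(f,u,v,z)).round(1))
```

```text
cup [0.555  0.0373 0.071 ] [298.8 220.8]
screw [ 0.557  -0.0465  0.054 ] [269.8 208.5]
key [0.4899 0.2584 0.151 ] [408.4 230.4]
standc [0.4904 0.2495 0.05  ] [392.7 254.8]
bigkey [0.6472 0.2716 0.2   ] [381.3 277.6]
key3 [0.3625 0.1975 0.2   ] [415.5 163.9]
hp tail [ 0.4718 -0.2712  0.075 ] [223.7 143.6]
nose [ 0.5771 -0.2729  0.181 ] [187.3 133.4]
foot [ 0.5201 -0.2715  0.    ] [214.9 173.4]
```

View pics/crop.png

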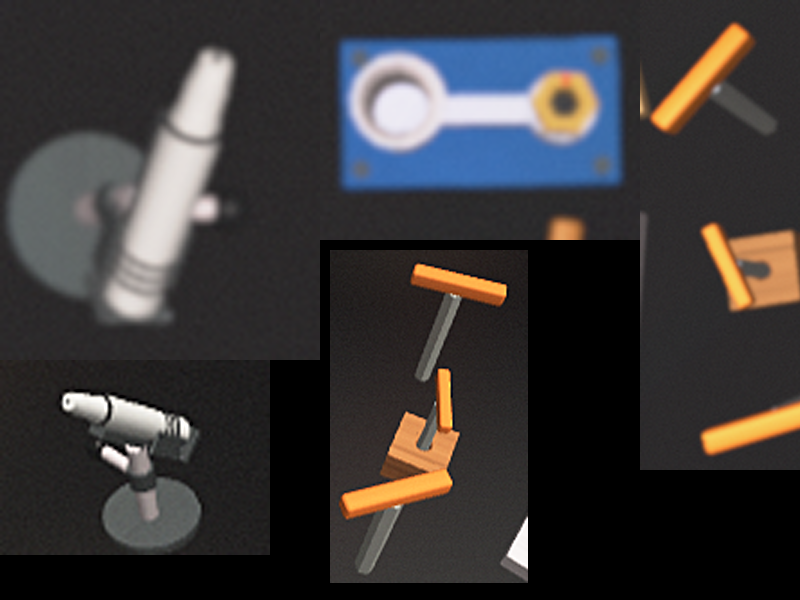

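Candidates for the hex key in the top image are (116,139), (128,233) and (150,311). The smallest is the one in the wooden stand at (128,233), and the crop confirms it. The handpiece tail is at about (408,250) and its nose at about (430,189), leaning to +x. The horizontal length measures 0.105 m against the expected 0.106 m.

```bash
cat >> h.py <<'E'
def plan(x,y,z,head=None):
    s=ctrl.state();M=R.from_rotvec(s["eef_rot"]).as_matrix()
    d=M.T@(np.array([x,y,z])-s["ee_pos"]);h=np.arctan2(M[1,0],M[0,0])
    w=0 if head is None else (h-head+np.pi)%(2*np.pi)-np.pi
    print("shift",(d/.25).round(3),"turn",round(w/(np.pi/2),3),"t",round(s["t"],2),"ee",np.round(s["ee_pos"],4),"head",round(h,3),"F",np.round(s["ft_force"],1),"M",np.round(s["moment"],2),"w",round(s["grip_width"]*93,1),"gf",round(s["grip_force"],1))
E
R='[-1,0.88,-0.62,0,0.182]'; python3 -m pendant '[[-1,0.88,-0.62,0,0.182],[-1,0.88,-0.62,0,0.182],[-1,0.88,-0.62,0,0.182],[-1,0.88,-0.62,0,0.182],[-1,0.88,-0.62,0,0.182],[-1,0.88,-0.62,0,0.182],[-1,0.88,-0.62,0,0.182]]'
python3 -c "
from h import *
plan(.539,-.2725,.404,0)"
```

```text
t: 0.8
ee_pos: [0.375, -0.4814, 0.4045]
eef_rot: [-3.14, -0.011, -0.001]
ft_force: [0.4, 0.2, -0.8]
grip_width: 1.002
grip_force: 0.0
shift [ 0.662 -0.831  0.004] turn 0.004 t 0.8 ee [ 0.375  -0.4814  0.4045] head 0.007 F [ 0.4  0.2 -0.8] M [-0.01 -0.02 -0.02] w 93.2 gf 0.0
```

```bash
python3 -m pendant '[[-1,0.66,-0.83,0,0],[-1,0.66,-0.83,0,0],[-1,0.66,-0.83,0,0],[-1,0.66,-0.83,0,0],[-1,0.66,-0.83,0,0],[-1,0.66,-0.83,0,0],[-1,0.66,-0.83,0,0]]'
python3 - <<'E'
from h import *
plan(.539,-.2725,.309,0)
a=eyes.grab_frame("wrist");print(a["xyz"])
I=a["pixels"].copy();p0=np.array([.4718,-.2712,.075])
for k in (0,.05,.095,.15):
    q=proj(a,p0+k*.7071*np.array([1,0,1]));print(k,q.round(1))
    cv2.circle(I,tuple(int(v) for v in q),3,(0,0,255),1)
cv2.imwrite("pics/w1.png",I)
E
```

```text
t: 1.5
ee_pos: [0.5383, -0.2756, 0.4043]
eef_rot: [-3.141, -0.007, 0.0]
ft_force: [0.1, -0.7, 0.2]
grip_width: 0.999
grip_force: 0.0
shift [ 0.003 -0.012  0.381] turn 0.003 t 1.5 ee [ 0.5383 -0.2756  0.4043] head 0.004 F [ 0.1 -0.7  0.2] M [-0.    0.06 -0.02] w 92.9 gf 0.0
[ 0.61327445 -0.27520005  0.3833348 ]
0 [272.7 261.9]
0.05 [272.2 243.4]
0.095 [271.6 221.3]
0.15 [270.6 182.8]
```

View pics/w1.png

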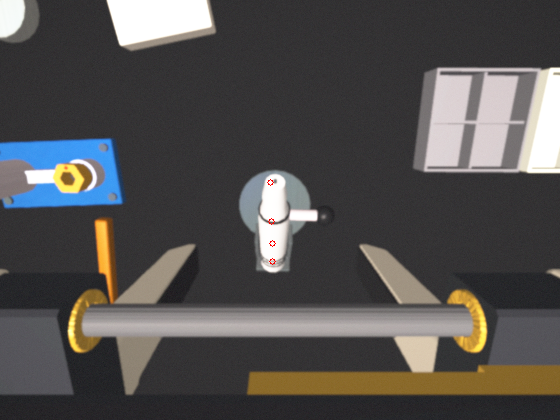

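The wrist view matches the prediction within about 3 px, with the nose at (275,181) and the tail at (273,264). I'll descend and grip lightly.

```bash
python3 -m pendant '[[-1,0.005,-0.006,0.2,0],[-1,0.005,-0.006,0.38,0],[-1,0.005,-0.006,0.38,0],[1,0.005,-0.006,0.38,0],[1,0.005,-0.006,0.38,0],[1,0.005,-0.006,0.38,0],[1,0.005,-0.006,0.38,0],[1,0.005,-0.006,0.38,0],[1,0.005,-0.006,0.38,0],[1,0.005,-0.006,0.38,0]]' 4
python3 -m pendant '[[1,0,0,-0.03,0],[1,0,0,-0.06,0],[1,0,0,-0.1,0],[1,0,0,-0.14,0],[1,0,0,-0.2,0],[1,0,0,-0.26,0],[1,0,0,-0.32,0],[1,0,0,-0.4,0],[1,0,0,-0.4,0],[1,0,0,-0.4,0]]'
python3 - <<'E'
from h import *
plan(.555,.0373,.45,0)
f=eyes.grab_frame("scene");w=eyes.grab_frame("wrist")
I=np.hstack([cv2.resize(f["pixels"][60:240,120:320],(400,360)),cv2.resize(w["pixels"],(400,300))[:300].copy() if 0 else cv2.copyMakeBorder(cv2.resize(w["pixels"],(400,300)),0,60,0,0,0)])
cv2.imwrite("pics/l1.png",I)
E
```

```text
t: 2.55
ee_pos: [0.5383, -0.2753, 0.3099]
eef_rot: [3.141, 0.002, 0.0]
ft_force: [-0.6, -0.1, -0.7]
grip_width: 0.449
grip_force: 0.0
t: 3.55
ee_pos: [0.5382, -0.2753, 0.41]
eef_rot: [3.141, 0.002, 0.001]
ft_force: [0.3, -0.2, -2.7]
grip_width: 0.279
grip_force: 4.0
shift [ 0.069 -1.25  -0.16 ] turn 0.001 t 3.55 ee [ 0.5382 -0.2753  0.41  ] head 0.001 F [ 0.3 -0.2 -2.7] M [0.05 0.03 0.05] w 26.0 gf 4.0
```

View pics/l1.png

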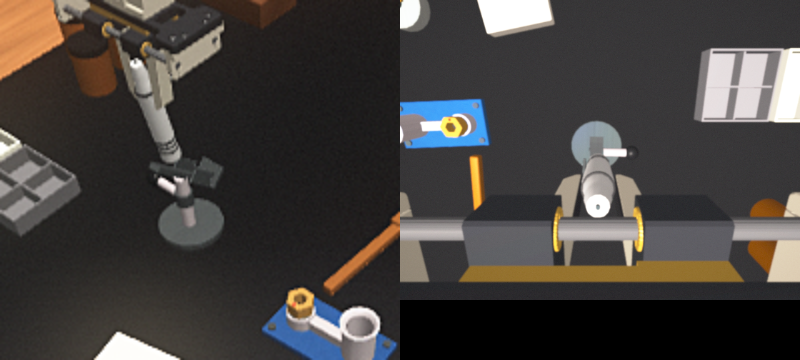

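```bash
cat >> h.py <<'E'
def fit(obs,x0):
    # obs: list of (frame,k_along_axis,u,v); unknown: tail xyz, tilt in x, tilt in y
    from scipy.optimize import least_squares
    def ax(p): a=np.array([np.sin(p[3]),np.sin(p[4]),0]);a[2]=np.sqrt(max(1e-6,1-a@a));return a
    r=lambda p:np.concatenate([proj(f,p[:3]+k*ax(p))-[u,v] for f,k,u,v in obs])
    s=least_squares(r,x0);return s.x,s.fun
E
python3 - <<'E'
from h import *
f=eyes.grab_frame("scene");w=eyes.grab_frame("wrist");t=eyes.grab_frame("top")
x,r=fit([(f,.15,188.5,92),(f,0,205.5,140),(w,.15,275.8,288.4)],[.54,-.275,.15,.1,0]);print(x.round(4),r.round(1))
for k in(0,.108,.15):
  a=np.array([np.sin(x[3]),np.sin(x[4]),0]);a[2]=np.sqrt(1-a@a);print(k,[proj(g,x[:3]+k*a).round(1) for g in(f,w,t)])
c=lambda g,x,y,w,h,s:cv2.resize(g["pixels"][y:y+h,x:x+w],None,fx=s,fy=s,interpolation=cv2.INTER_CUBIC)
I=np.hstack([c(f,160,80,75,75,4),c(w,225,180,125,150,2),c(t,390,150,80,100,3)[:300]])
cv2.imwrite("pics/l2.png",I);print(I.shape)
E
```

```text
[ 0.5285 -0.2727  0.1267  0.1398 -0.0128] [-0.8  0.8 -0.   0.  -0.   0.2]
0 [array([205.5, 140. ]), array([274.2, 225.4]), array([417.9, 219.8])]
0.108 [array([193.2, 107.4]), array([275. , 259.5]), array([443.1, 205.5])]
0.15 [array([187.7,  92.8]), array([275.8, 288.6]), array([455.3, 198.7])]
(300, 790, 3)
```

View pics/l2.png

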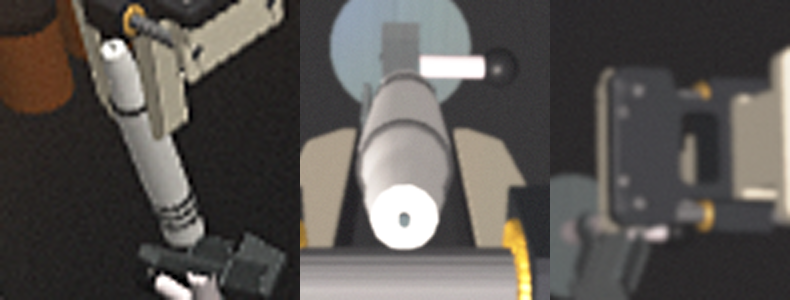

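```bash
python3 -m pendant '[[1,0.02,-0.1,0,0],[1,0.04,-0.25,0,0],[1,0.06,-0.4,0,0],[1,0.08,-0.55,0,0],[1,0.1,-0.7,0,0],[1,0.106,-0.82,0,0],[1,0.106,-0.92,0,0],[1,0.106,-0.98,0,0],[1,0.106,-1,0,0],[1,0.106,-1,0,0]]'
python3 -m pendant '[[1,0,-0.06,0.0,0],[1,0,-0.15,0,0],[1,0,-0.22,0,0],[1,0,-0.24,0,0],[1,0,-0.24,0,0],[1,0,-0.24,0,0]]'
python3 - <<'E'
from h import *
plan(.565,.0347,.41,0)
f=eyes.grab_frame("scene");w=eyes.grab_frame("wrist")
import pickle;pickle.dump((f,w),open("f3.pkl","wb"))
c=lambda g,x,y,w,h,s:cv2.resize(g["pixels"][y:y+h,x:x+w],None,fx=s,fy=s,interpolation=cv2.INTER_CUBIC)
I=np.hstack([c(f,250,100,100,150,4)[:600],c(w,180,150,200,180,2) if 0 else cv2.copyMakeBorder(c(w,180,120,200,210,2),0,180,0,0,0)])
cv2.imwrite("pics/l3.png",I);print(I.shape)
E
```

```text
t: 4.8
ee_pos: [0.5646, -0.0254, 0.4095]
eef_rot: [3.141, 0.002, -0.001]
ft_force: [0.4, -0.7, -1.9]
grip_width: 0.274
grip_force: 4.0
t: 5.4
ee_pos: [0.5645, 0.0336, 0.4096]
eef_rot: [3.141, -0.0, -0.0]
ft_force: [-1.6, 0.5, -2.3]
grip_width: 0.274
grip_force: 4.0
shift [ 0.002 -0.004 -0.001] turn -0.0 t 5.4 ee [0.5645 0.0336 0.4096] head -0.0 F [-1.6  0.5 -2.3] M [ 0.08  0.05 -0.01] w 25.5 gf 4.0
(600, 800, 3)
```

View pics/l3.png

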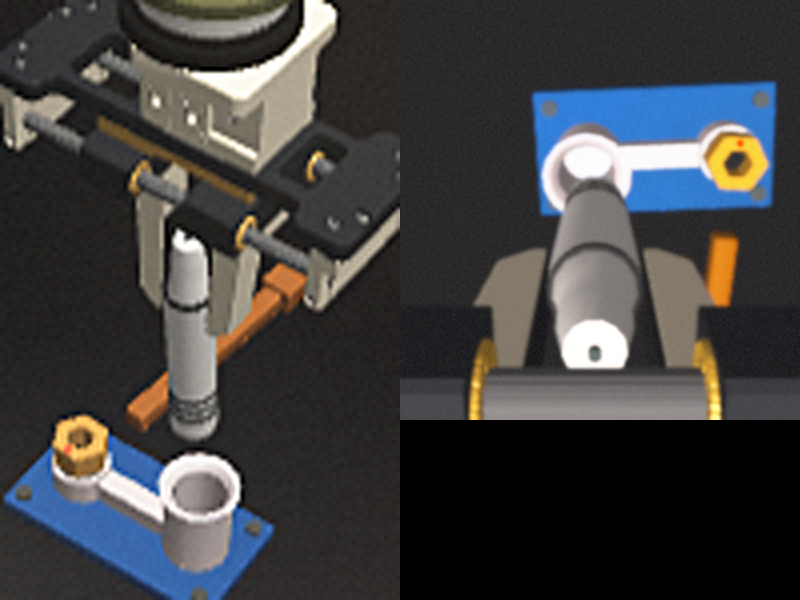

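Run:
```python
from h import *
import pickle
f,w=pickle.load(open("f3.pkl","rb"))
x,r=fit([(f,.15,296.3,159.3),(f,0,298.3,206.8),(w,.15,277.5,294)],[.555,.035,.15,.1,0]);print(x.round(4),r.round(1))
for n,a,b,z in(("cup",(300,221.8),(273.5,207.5),.071),("scr",(270.3,209.5),(348.5,200),.054)): print(n,unproj(f,*a,z).round(4),unproj(w,*b,z).round(4))
plan(0.555,.037,.4,0)
```

```text
[ 0.5602  0.0371  0.1276  0.0908 -0.026 ] [-1.   0.8 -0.   0.  -0.1  0.3]
cup [0.5556 0.0412 0.071 ] [0.5572 0.0368 0.071 ]
scr [ 0.5587 -0.0436  0.054 ] [ 0.5613 -0.0473  0.054 ]
shift [-0.038 -0.014  0.039] turn -0.0 t 5.5 ee [0.5645 0.0335 0.4097] head -0.001 F [ 0.5 -0.2 -2.2] M [ 0.02  0.07 -0.02] w 25.9 gf 4.0
```

```bash
python3 -m pendant '[[1,-0.016,-0.006,0.06,0],[1,-0.016,-0.006,0.12,0],[1,-0.016,-0.006,0.18,0],[1,-0.016,-0.006,0.22,0],[1,-0.016,-0.006,0.25,0],[1,-0.018,-0.006,0.27,0],[1,-0.02,-0.006,0.29,0],[1,-0.022,-0.006,0.31,0],[1,-0.022,-0.006,0.31,0]]'
python3 - <<'E'
from h import *
plan(0.555,.037,.3,0)
f=eyes.grab_frame("scene");w=eyes.grab_frame("wrist")
c=lambda g,x,y,w,h,s:cv2.resize(g["pixels"][y:y+h,x:x+w],None,fx=s,fy=s,interpolation=cv2.INTER_CUBIC)
I=np.hstack([c(f,250,130,100,120,4),cv2.copyMakeBorder(c(w,180,120,200,210,2),0,60,0,0,0)])
cv2.imwrite("pics/l4.png",I);print(I.shape)
E
```

```text
t: 6.4
ee_pos: [0.5589, 0.0362, 0.3318]
eef_rot: [3.141, 0.001, -0.001]
ft_force: [0.6, -0.4, -2.1]
grip_width: 0.274
grip_force: 4.0
shift [-0.015 -0.003  0.127] turn 0.001 t 6.4 ee [0.5589 0.0362 0.3318] head 0.001 F [ 0.6 -0.4 -2.1] M [ 0.03 -0.    0.05] w 25.5 gf 4.0
(480, 800, 3)
```

View pics/l4.png

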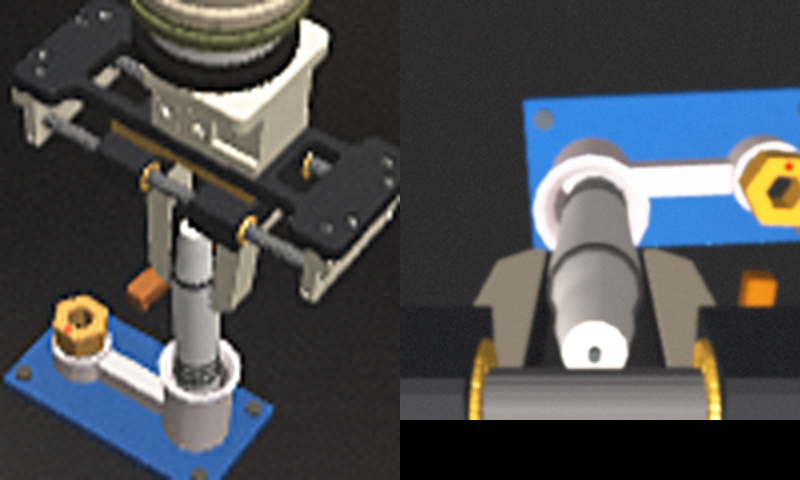

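```bash
python3 -m pendant '[[1,-0.003,0,0.02,0],[1,-0.006,0,0.04,0],[1,-0.009,0,0.06,0],[1,-0.012,0,0.075,0],[1,-0.014,0,0.09,0],[1,-0.016,0,0.1,0],[1,-0.016,0,0.1,0]]'
python3 -c "
from h import *
plan(.5505,.037,.3318-.0327,0)"
```

```text
t: 7.2
ee_pos: [0.5549, 0.0362, 0.3068]
eef_rot: [3.141, 0.001, -0.001]
ft_force: [0.5, 0.1, -1.6]
grip_width: 0.278
grip_force: 4.0
shift [-0.017 -0.003  0.031] turn 0.001 t 7.2 ee [0.5549 0.0362 0.3068] head 0.001 F [ 0.5  0.1 -1.6] M [ 0.11 -0.03  0.05] w 25.9 gf 4.0
```

```bash
python3 -m pendant '[[1,-0.004,0,0.008,0],[1,-0.008,0,0.016,0],[1,-0.012,0,0.024,0],[1,-0.012,0,0.03,0],[1,-0.012,0,0.036,0],[1,-0.012,0,0.036,0]]'
python3 - <<'E'
from h import *
plan(.5505,.037,.299,0)
f=eyes.grab_frame("scene");w=eyes.grab_frame("wrist")
c=lambda g,x,y,w,h,s:cv2.resize(g["pixels"][y:y+h,x:x+w],None,fx=s,fy=s,interpolation=cv2.INTER_CUBIC)
I=np.hstack([c(f,250,130,100,120,4),cv2.copyMakeBorder(c(w,180,120,200,210,2),0,60,0,0,0)])
cv2.imwrite("pics/l5.png",I)
E
```

```text
t: 7.8
ee_pos: [0.552, 0.0362, 0.2981]
eef_rot: [3.142, 0.002, -0.0]
ft_force: [0.2, 0.7, -1.6]
grip_width: 0.273
grip_force: 4.0
shift [-0.006 -0.003 -0.004] turn 0.001 t 7.8 ee [0.552  0.0362 0.2981] head 0.001 F [ 0.2  0.7 -1.6] M [ 0.05 -0.02  0.04] w 25.4 gf 4.0
```

View pics/l5.png

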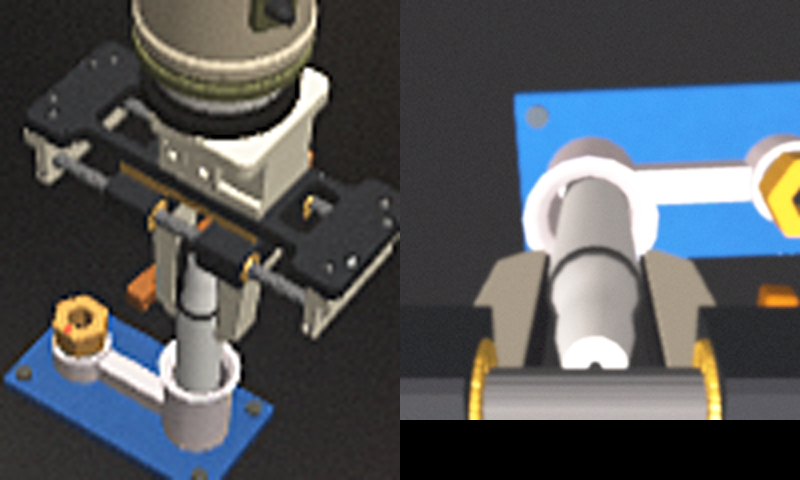

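```bash
for i in 1; do python3 -m pendant '[[1,0,0,0.008,0],[1,0,0,0.008,0],[1,0,0,0.008,0]]'; done; python3 -m pendant '[[1,0,0,0.008,0],[1,0,0,0.008,0],[1,0,0,0.008,0]]'; python3 -m pendant '[[1,0,0,0.008,0],[1,0,0,0.008,0],[1,0,0,0.008,0]]'
```

```text
t: 8.2
ee_pos: [0.5521, 0.0362, 0.2964]
eef_rot: [-3.142, -0.001, -0.001]
ft_force: [0.4, 0.8, 3.9]
grip_width: 0.273
grip_force: 4.0
t: 8.5
ee_pos: [0.5521, 0.0362, 0.2943]
eef_rot: [-3.142, -0.001, -0.0]
ft_force: [-0.1, -0.0, 4.6]
grip_width: 0.274
grip_force: 4.0
t: 8.8
ee_pos: [0.5521, 0.0362, 0.2922]
eef_rot: [-3.142, -0.001, -0.0]
ft_force: [-0.5, -0.1, 4.5]
grip_width: 0.275
grip_force: 4.0
```

```bash
python3 -m pendant '[[-1,0,0,0,0],[-1,0,0,0,0],[-1,0,0,0,0],[-1,0,0,0,0],[-1,0,0,0,0],[-1,0,0,-0.1,0],[-1,0,0,-0.3,0],[-1,0,0,-0.5,0],[-1,0,0,-0.52,0],[-1,0,0,-0.52,0]]'
python3 - <<'E'
from h import *
import pickle
f=eyes.grab_frame("scene");t=eyes.grab_frame("top")
pickle.dump((f,t),open("f6.pkl","wb"))
# key bar in saved initial top/scene images
F=pickle.load(open("f0.pkl","rb"))
for n,win in(("top",(100,195,150,262)),("scene",(398,212,418,255)),("top",(80,100,150,180)),("top",(100,285,200,340)),("scene",(345,265,415,300)),("scene",(385,150,445,185))):
    g=F[n];x0,y0,x1,y1=win;I=g["pixels"][y0:y1,x0:x1].astype(int)
    hsv=cv2.cvtColor(g["pixels"][y0:y1,x0:x1],cv2.COLOR_BGR2HSV)
    m=((hsv[...,1]>200)&(hsv[...,2]>130)).astype(np.uint8)
    k,l,s,c=cv2.connectedComponentsWithStats(m);j=1+np.argmax(s[1:,4])
    r=cv2.minAreaRect(np.argwhere(l==j)[:,::-1].astype(np.float32));cx,cy=r[0][0]+x0,r[0][1]+y0
    bp=cv2.boxPoints(r)+[x0,y0]
    print(n,s[j,4],round(cx,1),round(cy,1),[round(v,1) for v in r[1]],round(r[2],1),bp.round(1).tolist())
plan(.49,.2584,.42)
E
```

```text
t: 9.8
ee_pos: [0.5521, 0.0362, 0.4237]
eef_rot: [-3.141, -0.001, -0.005]
ft_force: [-0.8, -1.0, -0.0]
grip_width: 0.997
grip_force: 0.0Traceback (most recent call last):
  File "<stdin>", line 11, in <module>
    return _wrapfunc(a, 'argmax', axis=axis, out=out, **kwds)
    return bound(*args, **kwds)
ValueError: attempt to get argmax of an empty sequence
```

```bash
cat >> h.py <<'E'
def orange(g,win):
    x0,y0,x1,y1=win;hsv=cv2.cvtColor(np.ascontiguousarray(g["pixels"][y0:y1,x0:x1]),cv2.COLOR_BGR2HSV)
    m=((hsv[...,1]>175)&(hsv[...,2]>150)&(hsv[...,0]<25)).astype(np.uint8)
    k,l,s,c=cv2.connectedComponentsWithStats(m)
    if k<2: print("none",hsv[...,1].max());return
    j=1+np.argmax(s[1:,4]);r=cv2.minAreaRect(np.argwhere(l==j)[:,::-1].astype(np.float32))
    b=cv2.boxPoints(r)+[x0,y0];e=sorted([(np.linalg.norm(b[i]-b[i-1]),i) for i in range(4)])
    ends=[(b[e[i][1]]+b[e[i][1]-1])/2 for i in(0,1)]
    print(s[j,4],(np.array(r[0])+[x0,y0]).round(1),"ends",[v.round(1).tolist() for v in ends],"size",np.round(r[1],1));return ends
E
python3 - <<'E'
from h import *
import pickle
F=pickle.load(open("f0.pkl","rb"))
for n,win in(("top",(100,195,150,262)),("scene",(398,212,418,255)),("top",(80,100,150,180)),("top",(100,285,200,340)),("scene",(345,265,415,300)),("scene",(385,150,445,185))):
    e=orange(F[n],win)
    if n=="top" and e:
        for z in(.151,.2):
            p=[unproj(F[n],*v,z) for v in e];print(z,p[0].round(4),p[1].round(4),np.linalg.norm(p[0]-p[1]).round(4))
            print([proj(F["scene"],v).round(1) for v in p])
plan(.49,.2584,.42)
E
```

```text
174 [128.4 232.8] ends [[118.8, 212.6], [138.0, 253.0]] size [44.8  9.6]
0.151 [0.526 0.277 0.151] [0.455  0.2386 0.151 ] 0.0808
[array([408.7, 247.2]), array([407.3, 214.7])]
0.2 [0.5218 0.2584 0.2   ] [0.4556 0.2226 0.2   ] 0.0752
[array([407.6, 226.4]), array([406.3, 196. ])]
180 [408.3 233.5] ends [[407.8, 215.9], [408.9, 251.0]] size [35.1  6.4]
483 [114.5 138.1] ends [[135.8, 113.7], [93.2, 162.4]] size [11.9 64.7]
0.151 [0.7094 0.2584 0.151 ] [0.6159 0.329  0.151 ] 0.1172
[array([351.3, 312.2]), array([412.5, 295.8])]
0.2 [0.6927 0.2411 0.2   ] [0.6056 0.3068 0.2   ] 0.1091
[array([352. , 286.8]), array([411.1, 271.6])]
396 [149.  311.6] ends [[181.9, 301.8], [116.2, 321.5]] size [12.5 68.7]
0.151 [0.3718 0.157  0.151 ] [0.3361 0.2687 0.151 ] 0.1173
[array([391.1, 173.9]), array([444.5, 187.3])]
0.2 [0.3782 0.1466 0.2   ] [0.345  0.2507 0.2   ] 0.1093
[array([390.5, 157.7]), array([442.5, 170.3])]
536 [382.2 284.4] ends [[352.5, 292.0], [411.9, 276.7]] size [13.7 61.4]
516 [416.4 168.5] ends [[390.7, 162.2], [442.1, 174.7]] size [52.9 11.6]
shift [-0.245 -0.889  0.005] turn 0.0 t 9.9 ee [0.5516 0.0362 0.4212] head 0.001 F [-1.5 -0.3  0.1] M [ 0.   -0.   -0.05] w 93.1 gf 0.0
```

```bash
python3 -m pendant '[[-1,-0.245,-0.887,0,-0.316],[-1,-0.245,-0.887,0,-0.316],[-1,-0.245,-0.887,0,-0.316],[-1,-0.245,-0.887,0,-0.316],[-1,-0.245,-0.887,0,-0.316],[-1,-0.245,-0.887,0,-0.316],[-1,-0.245,-0.887,0,-0.316]]'
python3 - <<'E'
from h import *
plan(.4905,.2578,.31,.496);print(np.round(ctrl.state()["joints"],2))
w=eyes.grab_frame("wrist");t=eyes.grab_frame("top");s=eyes.grab_frame("scene")
q=proj(w,(.4905,.2578,.151));print("pred",q)
e=orange(w,(max(0,int(q[0])-110),max(0,int(q[1])-110),int(q[0])+110,min(300,int(q[1])+60)))
if e:
    p=[unproj(w,*v,.151) for v in e];print(p[0].round(4),p[1].round(4),((p[0]+p[1])/2).round(4),np.linalg.norm(p[0]-p[1]),np.arctan2(*(p[1]-p[0])[1::-1]))
for g,h in((t,(.556,.038,.167)),(s,(.556,.038,.167))): print("nose pred",proj(g,h).round(1),"tail",proj(g,(.556,.038,.017)).round(1))
c=lambda g,x,y,w,h,k:cv2.resize(g["pixels"][y:y+h,x:x+w],None,fx=k,fy=k,interpolation=cv2.INTER_CUBIC)
P=lambda I:cv2.copyMakeBorder(I,0,600-I.shape[0],0,0,0)
col=np.vstack([c(t,230,150,90,80,4),c(w,100,60,360,240,1)])
cv2.imwrite("pics/l6.png",np.hstack([P(c(s,245,130,95,120,4)),P(col)])[:, :800])
import pickle;pickle.dump((t,s,w),open("f7.pkl","wb"))
E
```

```text
t: 10.6
ee_pos: [0.4902, 0.258, 0.4203]
eef_rot: [3.043, 0.775, -0.005]
ft_force: [0.4, -1.4, 0.2]
grip_width: 1.002
grip_force: 0.0
shift [0.002 0.001 0.441] turn 0.002 t 10.6 ee [0.4902 0.258  0.4203] head 0.499 F [ 0.4 -1.4  0.2] M [-0.11  0.03  0.01] w 93.2 gf 0.0
[-0.48  0.38 -0.14  1.97  0.07  0.8  -1.74]
pred [276.69495477 218.19371591]
4111 [271.6 208.3] ends [[287.5, 163.3], [255.7, 253.3]] size [61.  95.4]
[0.5352 0.2722 0.151 ] [0.4536 0.2586 0.151 ] [0.4944 0.2654 0.151 ] 0.0827754799067044 -2.9768369627009745
nose pred [252.7 198.3] tail [255.6 207.4]
nose pred [300.5 194. ] tail [297.9 234.6]
```

View pics/l6.png

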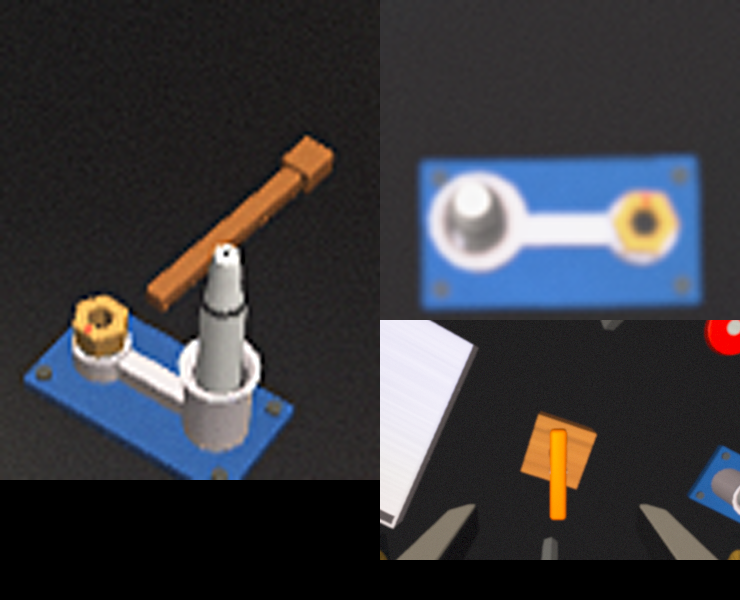

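The handpiece stands in the cup, with its nose at about (301.5,192) in the scene image against a predicted (300.5,194). In the wrist view the key bar runs from (278,170) to (278,258), aligned with the tool x axis.

Run:
```python
from h import *
import pickle
t,s,w=pickle.load(open("f7.pkl","rb"))
p=[unproj(w,278,r,.151) for r in(169.5,258.5)];d=p[0]-p[1]
print(p,np.linalg.norm(d),np.arctan2(d[1],d[0]));m=(p[0]+p[1])/2
m=(m+np.array([.4905,.2578,.151]))/2
plan(m[0],m[1],.311,np.arctan2(d[1],d[0]))
# screw: hole, dot
for a,b,g in(((643/1,221),(645.5,197),t),):
    U=lambda x,y:unproj(g,(x-380)/4+230,y/4+150,.054)
    h,k=U(*a),U(*b);print("scr top",h,np.arctan2(*(k-h)[1::-1]))
g=s;U=lambda x,y:unproj(g,x/4+245,y/4+130,.054)
h,k=U(101,319),U(88,328);print("scr scene",h,np.arctan2(*(k-h)[1::-1]))
f,w3=pickle.load(open("f3.pkl","rb"));h,k=unproj(w3,348.5,200,.054),unproj(w3,350,191.5,.054);print("wr",h,np.arctan2(*(k-h)[1::-1]))
```

```text
[array([0.52722407, 0.276541  , 0.151     ]), array([0.45849974, 0.23911364, 0.151     ])] 0.07825497890651063 0.49868886816008506
shift [ 0.006 -0.004  0.441] turn -0.002 t 10.75 ee [0.491  0.2564 0.4213] head 0.495 F [-0.5 -0.  -0.1] M [-0.04 -0.01  0.01] w 92.8 gf 0.0
scr top [ 0.55854639 -0.045993    0.054     ] -0.0848302139596568
scr scene [ 0.55940126 -0.04324976  0.054     ] -0.18532523262032244
wr [ 0.5613202  -0.04733828  0.054     ] -0.11071596820145548
```

```bash
python3 -m pendant '[[0,0.006,-0.004,0.15,0],[0,0.006,-0.004,0.3,0],[0,0.006,-0.004,0.4,0],[0,0.006,-0.004,0.445,0],[0,0.006,-0.004,0.445,0],[0,0.006,-0.004,0.445,0]]' 25
python3 -m pendant '[[1,0,0,0,0],[1,0,0,0,0],[1,0,0,0,0],[1,0,0,0,0],[1,0,0,0,0],[1,0,0,0,0],[1,0,0,0,0],[1,0,0,0,0]]' 25
python3 -c "
from h import *
plan(.559,-.046,.4,-.1)"
```

```text
t: 11.35
ee_pos: [0.4919, 0.2592, 0.3117]
eef_rot: [-3.045, -0.772, -0.001]
ft_force: [-0.6, 0.7, -0.1]
grip_width: 0.538
grip_force: 0.0
t: 12.15
ee_pos: [0.4916, 0.2596, 0.3112]
eef_rot: [-3.045, -0.773, -0.001]
ft_force: [-0.5, 0.3, 6.1]
grip_width: 0.157
grip_force: 25.0
shift [-0.346  1.203 -0.355] turn 0.38 t 12.15 ee [0.4916 0.2596 0.3112] head 0.497 F [-0.5  0.3  6.1] M [-0.08  0.02 -0.01] w 14.6 gf 25.0
```

```bash
python3 -m pendant '[[1,0,0,-0.05,0],[1,0,0,-0.15,0],[1,0,0,-0.3,0],[1,0,0,-0.46,0],[1,0,0,-0.62,0],[1,0,0,-0.74,0],[1,0,0,-0.78,0],[1,0,0,-0.78,0]]' 25
python3 -c "
from h import *
plan(.559,-.046,.5,-.1);print(np.round(ctrl.state()['joints'],2))"
```

```text
t: 12.95
ee_pos: [0.4912, 0.2594, 0.5071]
eef_rot: [-3.044, -0.773, -0.003]
ft_force: [-0.0, 0.4, -1.0]
grip_width: 0.156
grip_force: 25.0
shift [-0.344  1.203  0.028] turn 0.38 t 12.95 ee [0.4912 0.2594 0.5071] head 0.497 F [-0.   0.4 -1. ] M [-0.02 -0.03  0.03] w 14.5 gf 25.0
[-0.47  0.29 -0.15  1.86  0.05  0.99 -1.72]
```

```bash
python3 -m pendant '[[1,-0.04,0.15,0,0.05],[1,-0.09,0.3,0,0.1],[1,-0.14,0.46,0,0.19],[1,-0.19,0.63,0,0.28],[1,-0.24,0.8,0,0.36],[1,-0.28,0.93,0,0.38],[1,-0.29,1,0,0.38],[1,-0.29,1,0,0.38],[1,-0.29,1,0,0.38]]' 25
python3 -c "
from h import *
plan(.559,-.046,.5,-.1)"
```

```text
t: 13.85
ee_pos: [0.5467, 0.0055, 0.5042]
eef_rot: [3.137, -0.157, -0.005]
ft_force: [-0.3, 1.0, -1.8]
grip_width: 0.158
grip_force: 25.0
shift [0.07  0.2   0.017] turn 0.0 t 13.85 ee [0.5467 0.0055 0.5042] head -0.1 F [-0.3  1.  -1.8] M [ 0.08  0.   -0.02] w 14.7 gf 25.0
```

```bash
python3 -m pendant '[[1,0.03,0.08,0.08,0],[1,0.07,0.18,0.2,0],[1,0.07,0.2,0.32,0],[1,0.07,0.2,0.4,0],[1,0.07,0.2,0.44,0],[1,0.07,0.2,0.44,0],[1,0.07,0.2,0.44,0]]' 25
python3 - <<'E'
from h import *
import pickle
plan(.559,-.046,.38,-.1)
t,s0,w=pickle.load(open("f7.pkl","rb"))
s=eyes.grab_frame("scene");w=eyes.grab_frame("wrist");pickle.dump((s,w),open("f8.pkl","wb"))
e=ctrl.state()["ee_pos"];z=e[2]-.303
for h in(0,.04,.08,.12,.135): print(h,proj(s,(e[0],e[1],z+h)).round(1))
d=np.abs(s["pixels"].astype(int)-s0["pixels"]).sum(2)
for r in range(150,216,3):
    c=np.where(d[r,240:300]>45)[0]+240
    print(r,c.tolist())
E
```

```text
t: 14.55
ee_pos: [0.5596, -0.0454, 0.3964]
eef_rot: [-3.138, 0.154, -0.0]
ft_force: [0.2, -0.5, -1.4]
grip_width: 0.155
grip_force: 25.0
shift [-0.002  0.002  0.066] turn 0.001 t 14.55 ee [ 0.5596 -0.0454  0.3964] head -0.098 F [ 0.2 -0.5 -1.4] M [-0.    0.02  0.01] w 14.4 gf 25.0
0 [269.  198.6]
0.04 [268.6 187.2]
0.08 [268.1 174.9]
0.12 [267.7 161.6]
0.135 [267.5 156.3]
150 [258, 259, 260, 261, 262, 263, 268, 269, 270, 271, 272, 273, 274, 275, 276, 277, 278, 279, 280, 282, 283, 284, 285, 286, 287, 288, 289, 291, 293, 294, 295, 296, 297, 298, 299]
153 [258, 259, 260, 261, 262, 263, 266, 267, 268, 269, 270, 271, 272, 273, 274, 275, 276, 277, 278, 279, 280, 281, 285, 286, 287, 288, 289, 290, 291, 292, 293, 294, 295, 296, 297, 298, 299]
156 [258, 259, 260, 261, 262, 263, 264, 265, 266, 267, 268, 269, 270, 271, 272, 273, 274, 275, 276, 277, 278, 279, 285, 286, 287, 288, 289, 290, 292, 293, 294, 295, 296, 297, 298]
159 [257, 258, 259, 260, 261, 262, 263, 264, 265, 266, 267, 268, 269, 270, 271, 272, 273, 274, 275, 276, 277, 278, 279, 286, 287, 288, 289, 290, 291, 292, 293, 294]
162 [254, 255, 256, 257, 258, 259, 260, 261, 262, 263, 264, 265, 266, 267, 268, 269, 270, 271, 272, 273, 274, 275, 276, 277, 278, 279, 287, 288, 289, 290]
165 [254, 255, 256, 257, 258, 259, 260, 261, 262, 263, 264, 265, 266, 267, 268, 269, 270, 271, 272, 273, 274, 275, 276]
168 [254, 255, 256, 257, 258, 259, 260, 261, 266, 267, 268, 269, 270, 271, 272, 273]
171 [266, 267, 268, 269, 270, 271, 272]
174 [266, 267, 268, 269, 270, 271, 272]
177 [266, 267, 268, 269, 270, 271, 272, 273]
180 [266, 267, 268, 269, 270, 271, 272, 273]
183 [266, 267, 268, 269, 270, 271, 272, 273]
186 [266, 267, 268, 269, 270, 271, 272, 273]
189 [266, 267, 268, 269, 270, 271, 272, 273]
192 [266, 267, 268, 269, 270, 271, 272, 273]
195 [267, 268, 269, 270, 271, 272, 273]
198 [267, 268, 269, 270, 271, 272]
201 []
204 []
207 []
210 []
213 []
```

```bash
python3 -m pendant '[[1,0,0,0.08,0],[1,0,0,0.13,0],[1,0,0,0.15,0],[1,0,0,0.16,0],[1,0,0,0.168,0],[1,0,0,0.168,0]]' 25
python3 -m pendant '[[1,0,0,0.004,0],[1,0,0,0.008,0],[1,0,0,0.012,0],[1,0,0,0.012,0]]' 25
```

```text
t: 15.25
ee_pos: [0.5595, -0.0463, 0.3541]
eef_rot: [-3.138, 0.157, -0.0]
ft_force: [0.8, 0.9, -1.5]
grip_width: 0.158
grip_force: 25.0
t: 15.65
ee_pos: [0.5594, -0.0463, 0.3509]
eef_rot: [3.138, -0.156, 0.0]
ft_force: [1.3, -0.8, -1.0]
grip_width: 0.155
grip_force: 25.0
```

```bash
python3 -m pendant '[[1,0,0,0.006,0],[1,0,0,0.012,0],[1,0,0,0.02,0],[1,0,0,0.028,0],[1,0,0,0.036,0],[1,0,0,0.036,0]]' 25
python3 -c "
from h import *
plan(.559,-.046,.339,-.1)"
```

```text
t: 16.25
ee_pos: [0.5593, -0.0463, 0.3416]
eef_rot: [3.138, -0.156, -0.001]
ft_force: [-0.2, -0.4, -1.6]
grip_width: 0.152
grip_force: 25.0
shift [-0.001 -0.001  0.01 ] turn 0.0 t 16.25 ee [ 0.5593 -0.0463  0.3416] head -0.1 F [-0.2 -0.4 -1.6] M [ 0.05 -0.01 -0.01] w 14.2 gf 25.0
```

```bash
python3 -m pendant '[[1,0,0,0.004,0],[1,0,0,0.008,0],[1,0,0,0.008,0]]' 25;python3 -m pendant '[[1,0,0,0.004,0],[1,0,0,0.006,0],[1,0,0,0.006,0]]' 25
python3 -m pendant '[[1,0,0,0.002,0],[1,0,0,0.004,0],[1,0,0,0.004,0]]' 25
```

```text
t: 16.55
ee_pos: [0.5594, -0.0463, 0.3398]
eef_rot: [3.138, -0.156, -0.0]
ft_force: [0.0, 0.1, -1.7]
grip_width: 0.15
grip_force: 25.0
t: 16.85
ee_pos: [0.5599, -0.0464, 0.3392]
eef_rot: [-3.138, 0.156, -0.003]
ft_force: [1.0, -0.8, 4.6]
grip_width: 0.15
grip_force: 25.0
t: 17.15
ee_pos: [0.5604, -0.0464, 0.339]
eef_rot: [-3.137, 0.157, -0.006]
ft_force: [0.6, -1.0, 11.3]
grip_width: 0.156
grip_force: 25.0
```

Floor contact came at TCP z 0.339, as predicted, so the key is fully home. I'll turn the screw clockwise now.

```bash
python3 -m pendant '[[1,0,0,-0.002,0],[1,0,0,-0.002,0.06],[1,0,0,-0.002,0.12],[1,0,0,-0.002,0.18],[1,0,0,-0.002,0.24],[1,0,0,-0.002,0.3],[1,0,0,-0.002,0.36],[1,0,0,-0.002,0.42],[1,0,0,-0.002,0.46],[1,0,0,-0.002,0.46]]' 25
python3 -c "
from h import *
plan(.559,-.046,.339,-1.15)"
python3 -m pendant '[[1,0,0,0,0.03],[1,0,0,0,0.06],[1,0,0,0,0.09],[1,0,0,0,0.11],[1,0,0,0,0.11]]' 25
python3 -c "
from h import *
plan(.559,-.046,.339,-1.15)"
```

```text
t: 18.15
ee_pos: [0.5601, -0.0466, 0.3391]
eef_rot: [-2.878, 1.258, -0.004]
ft_force: [-0.3, -1.1, 8.9]
grip_width: 0.153
grip_force: 25.0
shift [-0.005  0.002  0.   ] turn 0.207 t 18.15 ee [ 0.5601 -0.0466  0.3391] head -0.824 F [-0.3 -1.1  8.9] M [-0.25  0.11  0.  ] w 14.2 gf 25.0
t: 18.65
ee_pos: [0.56, -0.0467, 0.3391]
eef_rot: [-2.759, 1.501, -0.004]
ft_force: [-0.2, -1.5, 8.7]
grip_width: 0.151
grip_force: 25.0
shift [-0.005  0.002  0.   ] turn 0.098 t 18.65 ee [ 0.56   -0.0467  0.3391] head -0.996 F [-0.2 -1.5  8.7] M [-0.27  0.12  0.04] w 14.1 gf 25.0
```

```bash
python3 -m pendant '[[1,0,0,0,0.02],[1,0,0,0,0.04],[1,0,0,0,0.06],[1,0,0,0,0.08],[1,0,0,0,0.08]]' 25
python3 -c "
from h import *
plan(.559,-.046,.339,-1.2)"
python3 -m pendant '[[1,0,0,0,0.015],[1,0,0,0,0.03],[1,0,0,0,0.045],[1,0,0,0,0.045]]' 25
python3 -c "
from h import *
plan(.559,-.046,.339,-1.2)"
```

```text
t: 19.15
ee_pos: [0.56, -0.0468, 0.3391]
eef_rot: [-2.659, 1.671, -0.004]
ft_force: [-0.6, -1.3, 9.5]
grip_width: 0.158
grip_force: 25.0
shift [-0.005  0.002  0.   ] turn 0.05 t 19.15 ee [ 0.56   -0.0468  0.3391] head -1.122 F [-0.6 -1.3  9.5] M [-0.31  0.14  0.07] w 14.7 gf 25.0
t: 19.55
ee_pos: [0.56, -0.0468, 0.3391]
eef_rot: [-2.599, 1.763, -0.004]
ft_force: [-1.5, -0.1, 8.9]
grip_width: 0.156
grip_force: 25.0
shift [-0.005  0.002  0.   ] turn 0.005 t 19.55 ee [ 0.56   -0.0468  0.3391] head -1.192 F [-1.5 -0.1  8.9] M [-0.27  0.18 -0.03] w 14.5 gf 25.0
```

```bash
python3 -m pendant '[[1,0,0,0,0.02],[1,0,0,0,0.04],[1,0,0,0,0.04]]' 25
python3 -c "
from h import *
plan(.559,-.046,.339,-1.3)"
python3 -m pendant '[[1,0,0,0,0.02],[1,0,0,0,0.04],[1,0,0,0,0.04]]' 25
python3 - <<'E'
from h import *
import pickle
plan(.559,-.046,.339,-1.3)
w=eyes.grab_frame("wrist");s=eyes.grab_frame("scene");pickle.dump((w,s),open("f9.pkl","wb"))
# red dot search in both, near the screw
for n,g in(("w",w),("s",s)):
    q=proj(g,(.559,-.046,.054)).astype(int);P=g["pixels"].astype(int)
    x0,y0=max(0,q[0]-45),max(0,q[1]-45);B=P[y0:q[1]+45,x0:q[0]+45]
    hit=np.argwhere((B[...,2]>150)&(B[...,1]<90)&(B[...,0]<90))
    print(n,q,len(hit),hit.mean(0)[::-1]+[x0,y0] if len(hit) else None)
    if len(hit):
        d=unproj(g,*(hit.mean(0)[::-1]+[x0,y0]),.054);print(d,np.arctan2(d[1]+.0465,d[0]-.5595))
E
```

```text
t: 19.85
ee_pos: [0.56, -0.0468, 0.3391]
eef_rot: [-2.542, 1.844, -0.004]
ft_force: [-0.4, -1.8, 10.7]
grip_width: 0.158
grip_force: 25.1
shift [-0.004  0.003  0.   ] turn 0.029 t 19.85 ee [ 0.56   -0.0468  0.3391] head -1.255 F [-0.4 -1.8 10.7] M [-0.28  0.21  0.13] w 14.7 gf 25.1
t: 20.15
ee_pos: [0.5599, -0.0468, 0.3391]
eef_rot: [-2.483, 1.923, -0.003]
ft_force: [-1.6, -1.2, 10.7]
grip_width: 0.157
grip_force: 25.1
shift [-0.004  0.003  0.   ] turn -0.011 t 20.15 ee [ 0.5599 -0.0468  0.3391] head -1.318 F [-1.6 -1.2 10.7] M [-0.33  0.27  0.17] w 14.6 gf 25.1
w [279 215] 48 [274.91666667 209.60416667]
[ 0.56425973 -0.05052743  0.054     ] -0.7022528160046224
s [269 209] 29 [279.72413793 182.72413793]
[ 0.47653003 -0.07844359  0.054     ] -2.774082229751287
```

```bash
python3 -m pendant '[[1,0,0,0,0.02],[1,0,0,0,0.04],[1,0,0,0,0.04]]' 25
python3 -c "
from h import *
plan(.559,-.046,.339,-1.3)"
python3 -m pendant '[[1,0,0,0,0.02],[1,0,0,0,0.04],[1,0,0,0,0.04]]' 25
python3 -c "
from h import *
plan(.559,-.046,.339,-1.3)"
```

```text
t: 20.55
ee_pos: [0.5599, -0.0469, 0.3391]
eef_rot: [-2.422, 2.0, -0.003]
ft_force: [-1.2, -0.6, 10.9]
grip_width: 0.154
grip_force: 25.1
shift [-0.004  0.003  0.   ] turn -0.051 t 20.55 ee [ 0.5599 -0.0469  0.3391] head -1.381 F [-1.2 -0.6 10.9] M [-0.34  0.36  0.21] w 14.3 gf 25.1
t: 20.85
ee_pos: [0.5599, -0.0469, 0.3391]
eef_rot: [-2.358, 2.075, -0.003]
ft_force: [-1.8, -1.1, 11.2]
grip_width: 0.156
grip_force: 25.1
shift [-0.004  0.003  0.   ] turn -0.091 t 20.85 ee [ 0.5599 -0.0469  0.3391] head -1.443 F [-1.8 -1.1 11.2] M [-0.38  0.38  0.29] w 14.5 gf 25.1
```

```bash
python3 -m pendant '[[1,0,0,-0.002,-0.04],[1,0,0,-0.002,-0.09],[1,0,0,-0.002,-0.09],[0.3,0,0,-0.002,-0.09],[0.3,0,0,-0.002,-0.09],[0.3,0,0,-0.002,-0.09],[0.3,0,0,-0.002,-0.09]]'
python3 -m pendant '[[0.3,0,0,-0.06,0],[0.3,0,0,-0.2,0],[0.3,0,0,-0.38,0],[0.3,0,0,-0.55,0],[0.3,0,0,-0.6,0],[0.3,0,0,-0.6,0]]'
python3 -m pendant '[[0.3,0.1,0,0,0],[0.3,0.3,0,0,0],[0.3,0.5,0,0,0],[0.3,0.7,0,0,0],[0.3,0.9,0,0,0],[0.3,1,0,0,0],[0.3,1,0,0,0]]'
python3 - <<'E'
from h import *
import pickle
plan(.559,-.046,.339,-1.3)
t=eyes.grab_frame("top");s=eyes.grab_frame("scene")
for n,g in(("t",t),("s",s)):
    c=proj(g,(.5597,-.0465,.179));print(n,"pred bar top",c.round(1));c=c.astype(int)
    e=orange(g,(c[0]-35,c[1]-35,c[0]+35,c[1]+(22 if n=="t" else 25)))
    if e:
        p=[unproj(g,*v,.179) for v in e];print(np.round(p,4).tolist(),((p[0]+p[1])/2).round(4),np.arctan2(*(p[1]-p[0])[1::-1]))
    q=proj(g,(.5597,-.0465,.054)).astype(int);B=g["pixels"].astype(int)[q[1]-12:q[1]+12,q[0]-12:q[0]+12]
    h=np.argwhere((B[...,2]>140)&(B[...,1]<B[...,2]*.5)&(B[...,0]<B[...,2]*.5))
    print("red",len(h),q,(h.mean(0)[::-1]+q-12) if len(h) else None)
    if len(h):
        d=unproj(g,*(h.mean(0)[::-1]+q-12),.054);print(d,np.arctan2(d[1]+.0465,d[0]-.5597))
pickle.dump((t,s),open("f10.pkl","wb"))
# handpiece unchanged?
t0,s0,_=pickle.load(open("f7.pkl","rb"))
print("hp diff",np.abs(s["pixels"][180:245,285:320].astype(int)-s0["pixels"][180:245,285:320]).mean())
E
```

```text
t: 21.55
ee_pos: [0.5593, -0.0462, 0.3383]
eef_rot: [2.499, -1.903, -0.001]
ft_force: [0.6, 0.2, -0.4]
grip_width: 0.346
grip_force: 0.0
t: 22.15
ee_pos: [0.5596, -0.0463, 0.4899]
eef_rot: [-2.498, 1.901, -0.004]
ft_force: [0.2, -0.1, 0.0]
grip_width: 0.351
grip_force: 0.0
t: 22.85
ee_pos: [0.6253, -0.2914, 0.4855]
eef_rot: [2.492, -1.908, -0.003]
ft_force: [0.2, -0.6, -0.4]
grip_width: 0.35
grip_force: 0.0
shift [-1.017 -0.002  0.586] turn -0.004 t 22.85 ee [ 0.6253 -0.2914  0.4855] head -1.307 F [ 0.2 -0.6 -0.4] M [ 0.09 -0.01 -0.02] w 32.5 gf 0.0
t pred bar top [300.8 196.5]
301 [300.3 196.7] ends [[279.0, 202.0], [321.6, 191.4]] size [ 8.7 43.9]
[[0.5491, -0.0086, 0.179], [0.5699, -0.0829, 0.179]] [ 0.5595 -0.0458  0.179 ] -1.2982472614830307
red 0 [296 204] None
s pred bar top [267.8 173.1]
237 [269.  175.4] ends [[286.4, 180.9], [251.7, 169.9]] size [36.3  8. ]
[[0.5533, -0.0015, 0.179], [0.5736, -0.0799, 0.179]] [ 0.5635 -0.0407  0.179 ] -1.3172078444286712
red 1 [269 209] [265. 209.]
[ 0.56530646 -0.05466124  0.054     ] -0.9688743694670193
hp diff 2.8463003663003663
```

```bash
python3 -c "
from bench import job
print(job.hand_in())"
```

```text
the job is handed in; nothing more can be done
None
```

I handed the job in at about 23 s with the handpiece upright in the cup, the key home in the clamp screw and both let go; the screw turned until it resisted firmly (about 0.29 N m against the 0.04 needed), though I never read its angle and the hand-in gave no verdict.

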